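# Check the caps and pack the drone hardware tubs

## Task

Pack the white hardware tubs into the blue case: tug each screw cap upward to find the loose ones, screw those down tight, clockwise, before their tubs are carried anywhere, and stand all the tubs upright in the case, each in a bay of its own. Then close the clear lid and after that fold all four orange clip flaps flat onto it. Leave everything else on the table alone.

Things in the scene. Friction and masses are not known exactly. Their poses are not given: they have to be found in the camera images.
- case: blue open-topped storage case fixed to the table: outside 134 (its x) x 326 (its y) x 72 mm high (without the lid), walls 5 mm, inner floor 5 mm above the table. Origin: centre of its underside, on the table. Its x axis points from the front (clip_1, clip_2 side, facing the robot) to the hinge of the lid at the back. Three bays side by side along its y, centred at y = -104, 0 and +104 mm, x = 0, parted by ribs 22 mm high at y = -53 and +53 mm; one tub per bay
- lid (a joint): clear lid of the case (134 x 326 x 4 mm, pale rim), hinged along the back rim of the case (its +x side). Radians: 0 closed, grows as it opens, about 1.6 to 1.85 (standing up) at the start. The stiff hinge stays where it is left and takes about 2 to 3 N at the free edge to move. The hinge line runs parallel to the case's y at case x = +67 mm, 74 mm above the table (mid-thickness of the lid); the free edge is 134 mm from it
- clip_1 (a joint): orange clip flap, 30 x 30 x 4 mm, hinged on the outer edge of the case's front rim, left part (hinge middle at case x -69, y +90 mm), 79 mm above the table. Radians: 0 = folded flat on top of the closed lid, pointing in the case's +x direction; 1.57 = standing upright; about 1.55 to 1.85 (leaning slightly outward) at the start; limit 2.0. Stays where it is left; folds under about 2 N at its tip
- clip_2 (a joint): orange clip flap, 30 x 30 x 4 mm, hinged on the outer edge of the case's front rim, right part (hinge middle at case x -69, y -90 mm), 79 mm above the table. Radians: 0 = folded flat on top of the closed lid, pointing in the case's +x direction; 1.57 = standing upright; about 1.55 to 1.85 (leaning slightly outward) at the start; limit 2.0. Stays where it is left; folds under about 2 N at its tip
- clip_3 (a joint): orange clip flap, 30 x 30 x 4 mm, hinged on the outer edge of the case's left end (hinge middle at case x 0, y +165 mm), 79 mm above the table. Radians: 0 = folded flat on top of the closed lid, pointing in the case's -y direction; 1.57 = standing upright; about 1.55 to 1.85 (leaning slightly outward) at the start; limit 2.0. Stays where it is left; folds under about 2 N at its tip
- clip_4 (a joint): orange clip flap, 30 x 30 x 4 mm, hinged on the outer edge of the case's right end (hinge middle at case x 0, y -165 mm), 79 mm above the table. Radians: 0 = folded flat on top of the closed lid, pointing in the case's +y direction; 1.57 = standing upright; about 1.55 to 1.85 (leaning slightly outward) at the start; limit 2.0. Stays where it is left; folds under about 2 N at its tip
- tub_a_mid (a point): centre of hardware tub a, half-way up (31.5 mm above its underside), z up along its axis. White squat tub 86 mm across and 37 mm high with a round grey screw cap 45 mm across on top, between 39 and 63 mm above the underside (cap with a yellow stripe on top). About 0.35 to 0.65 kg. Too wide to grasp round its side; it is lifted by the cap. The tubs look alike; some are absent
- cap_a (a joint): turn of tub a's cap against the tub, radians: 0 = screwed tight against the stop, grows counter-clockwise seen from above as it is unscrewed (loose: 0.75 to 1.25). Turning it takes about 0.03 N m; once tight, the tub turns along with it
- play_a (a joint): how far tub a's cap stands pulled up from its seat, m. A tight cap has no play (under 0.8 mm when tugged); a loose one can be pulled up 3 to 5 mm before the tub comes along, and drops back when let go. Best lowered again before it is turned
- tub_b_mid (a point): centre of hardware tub b, half-way up (31.5 mm above its underside), z up along its axis. White squat tub 86 mm across and 37 mm high with a round grey screw cap 45 mm across on top, between 39 and 63 mm above the underside (cap with a yellow stripe on top). About 0.35 to 0.65 kg. Too wide to grasp round its side; it is lifted by the cap. The tubs look alike; some are absent
- cap_b (a joint): turn of tub b's cap against the tub, radians: 0 = screwed tight against the stop, grows counter-clockwise seen from above as it is unscrewed (loose: 0.75 to 1.25). Turning it takes about 0.03 N m; once tight, the tub turns along with it
- play_b (a joint): how far tub b's cap stands pulled up from its seat, m. A tight cap has no play (under 0.8 mm when tugged); a loose one can be pulled up 3 to 5 mm before the tub comes along, and drops back when let go. Best lowered again before it is turned
- tub_c_mid (a point): centre of hardware tub c, half-way up (31.5 mm above its underside), z up along its axis. White squat tub 86 mm across and 37 mm high with a round grey screw cap 45 mm across on top, between 39 and 63 mm above the underside (cap with a yellow stripe on top). About 0.35 to 0.65 kg. Too wide to grasp round its side; it is lifted by the cap. The tubs look alike; some are absent
- cap_c (a joint): turn of tub c's cap against the tub, radians: 0 = screwed tight against the stop, grows counter-clockwise seen from above as it is unscrewed (loose: 0.75 to 1.25). Turning it takes about 0.03 N m; once tight, the tub turns along with it
- play_c (a joint): how far tub c's cap stands pulled up from its seat, m. A tight cap has no play (under 0.8 mm when tugged); a loose one can be pulled up 3 to 5 mm before the tub comes along, and drops back when let go. Best lowered again before it is turned
- tub_d_mid (a point): centre of hardware tub d, half-way up (31.5 mm above its underside), z up along its axis. White squat tub 86 mm across and 37 mm high with a round grey screw cap 45 mm across on top, between 39 and 63 mm above the underside (cap with a yellow stripe on top). About 0.35 to 0.65 kg. Too wide to grasp round its side; it is lifted by the cap. The tubs look alike; some are absent
- cap_d (a joint): turn of tub d's cap against the tub, radians: 0 = screwed tight against the stop, grows counter-clockwise seen from above as it is unscrewed (loose: 0.75 to 1.25). Turning it takes about 0.03 N m; once tight, the tub turns along with it
- play_d (a joint): how far tub d's cap stands pulled up from its seat, m. A tight cap has no play (under 0.8 mm when tugged); a loose one can be pulled up 3 to 5 mm before the tub comes along, and drops back when let go. Best lowered again before it is turned
- prop_guard: matte black carbon propeller guard, a ring 130 mm across, 12 mm high; bystander
- mount_1: red anodized motor mount, cross-shaped, 46 mm, 18 mm high; bystander
- mount_2: the other red motor mount, same size; bystander
- buckle: grey plastic battery buckle, 44 x 36 x 8 mm; bystander
- board_case: green circuit board in a clear polycarbonate case, 90 x 70 x 24 mm; bystander
- driver: screwdriver lying on the table; bystander
Things that resemble listed ones, but are neither listed nor needed, are in the scene too. Leave any purple or red look-alike of the part that bears tub_d_mid alone.

How it is judged:
On the way, in this order (a step that is already met when the one before it is completed fails the run):
1. a loose cap has been found by tugging it up, still unscrewed (((value of joint play_a above 0.0015 m and value of joint cap_a above 0.3 rad) or (value of joint play_b above 0.0015 m and value of joint cap_b above 0.3 rad))), for 0.1 s.
2. every tub stands upright in the case with its cap tight, lid still open (value of joint each of cap_a, cap_b, cap_c, cap_d below 0.15 rad and x of tub_a_mid in the frame of case between -0.04 and 0.04 m and y of tub_a_mid in the frame of case between -0.14 and 0.14 m and z of each of tub_a_mid, tub_b_mid, tub_c_mid, tub_d_mid in the frame of case below 0.043 m and angle between each of tub_a_mid, tub_b_mid, tub_c_mid, tub_d_mid's own z axis and vertical below 0.15 rad and x of tub_b_mid in the frame of case between -0.04 and 0.04 m and y of tub_b_mid in the frame of case between -0.14 and 0.14 m and x of tub_c_mid in the frame of case between -0.04 and 0.04 m and y of tub_c_mid in the frame of case between -0.14 and 0.14 m and x of tub_d_mid in the frame of case between -0.04 and 0.04 m and y of tub_d_mid in the frame of case between -0.14 and 0.14 m and value of joint lid above 0.6 rad), for 0.2 s.
3. the lid is closed (value of joint lid below 0.06 rad), for 0.2 s.
4. all four clip flaps are folded flat on the lid (value of joint each of clip_1, clip_2, clip_3, clip_4 below 0.2 rad and value of joint lid below 0.06 rad), for 0.2 s.
At the end, for the whole second after the job is handed in: Every tub present stands upright (within 0.15 rad) on the floor of the case, within 40 mm of its long middle line and 140 mm of its middle along its length, cap within 0.15 rad of tight; the lid is within 0.06 rad of closed and each clip flap within 0.2 rad of flat (all of step 4 and value of joint each of cap_a, cap_b, cap_c, cap_d below 0.15 rad and x of tub_a_mid in the frame of case between -0.04 and 0.04 m and y of tub_a_mid in the frame of case between -0.14 and 0.14 m and z of each of tub_a_mid, tub_b_mid, tub_c_mid, tub_d_mid in the frame of case below 0.043 m and angle between each of tub_a_mid, tub_b_mid, tub_c_mid, tub_d_mid's own z axis and vertical below 0.15 rad and x of tub_b_mid in the frame of case between -0.04 and 0.04 m and y of tub_b_mid in the frame of case between -0.14 and 0.14 m and x of tub_c_mid in the frame of case between -0.04 and 0.04 m and y of tub_c_mid in the frame of case between -0.14 and 0.14 m and x of tub_d_mid in the frame of case between -0.04 and 0.04 m and y of tub_d_mid in the frame of case between -0.14 and 0.14 m); the robot touches nothing.
It fails at once if a tub is carried (raised more than 40 mm) while its cap is loose ((value of joint cap_a above 0.3 rad and height (world z) of tub_a_mid above 0.0715 m) or (value of joint cap_b above 0.3 rad and height (world z) of tub_b_mid above 0.0715 m) or (value of joint cap_c above 0.3 rad and height (world z) of tub_c_mid above 0.0715 m) or (value of joint cap_d above 0.3 rad and height (world z) of tub_d_mid above 0.0715 m)).
It fails at once if a clip flap is folded in while the lid is open (value of joint lid above 0.3 rad and value of joint any of clip_1, clip_2, clip_3, clip_4 below 0.6 rad).
It fails at once if a bystander is moved more than 50 mm (distance of any of prop_guard, mount_1, mount_2, buckle, board_case, driver from where it was at the start of the episode above 0.05 m).
Of tub_b, tub_c, tub_d only 1 to 2 are there at a start; the rules pass over those that are not, and their reading is None.
At some moment in a run one of tub_a, tub_b, tub_c, tub_d may be knocked a few centimetres aside while the robot is not near it.
It also fails if it takes over 210 s, if anything falls off the work surface, if the arm or the gripper's body presses on something with over 40 N, if the wrist force passes 120 N, or if a joint passes its speed limit or range.

## Robot

A 7-joint arm with a two-finger parallel gripper is mounted at the origin on the work surface. World frame = base frame: x ahead of the robot, y to its left, z up, the work surface at z = 0. Lengths are in m, angles in rad, forces in N, time in s.
With the tool pointing down it reaches from about 0.425 to 0.925 m from the base axis. Payload 6.8 kg.
Tool frame: the origin (TCP) lies midway between the tips of the shut fingers; the grasp point (between the pads) lies behind it (arm.tcp_to_grasp is the z of the grasp point in the tool frame, in m); z points along the fingers, y is the line along which they close (so a half turn about z gives the same grasp; the last joint's range is limited). The gripper opens to 85 mm and grips with 20 to 120 N. Pads are 22 mm wide; open, the fingers measure 114 mm over their backs; the gripper's body (76 mm by 85 mm) begins 54 mm behind the grasp point. The pads swing forward as they close: fully open they stand 13 mm farther back than shut.
Start: joints at [1.176, 0.477, 0.022, 1.555, -0.011, 1.109, -0.083], TCP at [0.191, -0.647, 0.231] pointing down, gripper open.
Joint ranges: [-2.96, 2.96], [-0.34, 2.1], [-1.41, 1.46], [0.24, 2.44], [-1.37, 4.51], [0.17, 1.92], [-2.96, 2.96]. Speed limits (rad/s): [2.39, 2.39, 3.14, 3.14, 3.14, 3.14, 3.14].

## Interface

Orientations are given as a unit quaternion [x, y, z, w].
In Python, from bench import arm gives the robot as it stands. The module is installed in compiled form; this text tells all that it offers.
- The arm moves only by the tool drive_tool, never from a script. Its argument "rows" is a list of rows, each an object of numbers: "tx", "ty", "tz": the shift along the world's x, y, z each as a share of 0.15 m, from -1 to 1; "rx", "ry", "rz": the turn, a rotation vector about the world's x, y, z each as a share of 360 degrees, from -1 to 1; "hand": the finger opening in mm, from 0 to 85.4. In form: [{"tx": .., "ty": .., "tz": .., "rx": .., "ry": .., "rz": .., "hand": ..}, ...]. A call has 1 to 10 rows; each row is the pose to reach, as a shift and turn from the pose commanded when the call began, turning the shorter way round; what a row does not reach only later rows make up. A row lasts 1/12 s, in which the tool goes at most 41.7 mm and 7.16 degrees, less where a joint would pass 70% of its speed; a pose out of reach is approached as far as the arm can. A call with a number of a shift or a turn outside -1 to 1 is refused whole. A call with a gripper value outside its range is refused whole. The fingers move at their own pace and stop on an object; "squeeze" is the grip in N (left out, the last holds). Time passes only in rows, so rows that repeat a pose let the fingers close. It gives the time, the measured TCP pose, the force, the opening and the grip force at its end, in the units of the state.
- arm.read_state(): the state, without advancing time (a new reading comes with each control period).
- arm.snapshot(name): name is "scene" or "top"; returns a dict with "image" (420x560x3 uint8, red, green, blue), "depth" (420x560 float32, m along the optical axis (not along the pixel's ray), 0 where there is no reading), "intrinsics" (3x3 intrinsics, pixels), "k1" (the pictures are not rectified: a ray, as slopes to the right and down, at radius r is drawn at 1 + k1 r^2 times it, then the intrinsics apply), "R" (3x3) and "t" (3): a world point X has camera coordinates R X + t. Camera axes: x right, y down, z forward; pixel columns grow to the right and rows downward; lengths in m; the calibration is good to about 2 mm. A picture is of the moment at which its call begins.
- arm.close_job(): hands the job in; it is judged then, once.
The state is a dict: "time_s": time; "joint_pos": joint angles; "joint_velocities": joint speeds; "tau": joint torques, N m; "eef_pos": TCP position; "ee_rot": TCP orientation; "ft_force": force on the tool from outside, world axes, zero at the start; "wrist_torque": the same for the moment, N m; "finger_gap": opening from 0.0 (shut) to 1.0 (fully open); "finger_force": force on a finger pad.
Only numpy, scipy, OpenCV 4.12 (cv2) and the standard library are available. Lean on these libraries where they do the work, as an engineer would, in place of code of your own. Each camera call takes 0.05 s, during which the arm holds its last target. There are 200 camera calls.

## Working session

There is one attempt and no reset: what is moved stays moved. The work goes in short steps, Python scripts to look and compute and a tool call to move; the robot and the scene stay as the last step left them, time stands still between calls to the robot, and variables do not carry over. Pictures are saved under pics/ and viewed, at most 14 in all, crops included, and the job is handed in when it is done.

Besides the shell and the picture viewer there is one more tool, called after ">>>" as a command line: name --argument value ..., lists and objects as JSON in quotes. drive_tool: Moves the arm, as the interface text tells. Its arguments: {"type":"object","properties":{"rows":{"type":"array","items":{"type":"object","properties":{"tx":{"type":"number"},"ty":{"type":"number"},"tz":{"type":"number"},"rx":{"type":"number"},"ry":{"type":"number"},"rz":{"type":"number"},"hand":{"type":"number"}}}},"squeeze":{"type":"number"}},"required":["rows"]}

```bash
mkdir -p pics; cat > h.py <<'E'
import numpy as np, cv2, json
from bench import arm
def snap(name,fn=None):
    s=arm.snapshot(name)
    if fn: cv2.imwrite('pics/'+fn,cv2.cvtColor(s['image'],cv2.COLOR_RGB2BGR))
    return s
def ray(s,uv):
    uv=np.atleast_2d(np.asarray(uv,float)); K=s['intrinsics']
    d=np.c_[(uv[:,0]-K[0,2])/K[0,0],(uv[:,1]-K[1,2])/K[1,1]]; x=d.copy()
    for _ in range(10): x=d/(1+s['k1']*(x**2).sum(1,keepdims=True))
    D=np.c_[x,np.ones(len(x))]
    return D,np.asarray(s['R']),np.asarray(s['t'])
def onplane(s,uv,z):
    D,R,t=ray(s,uv); o=-R.T@t; d=D@R
    return o+d*((z-o[2])/d[:,2])[:,None]
def cloud(s):
    h,w=s['depth'].shape; v,u=np.mgrid[:h,:w]
    D,R,t=ray(s,np.c_[u.ravel(),v.ravel()])
    P=D*s['depth'].reshape(-1,1)
    return ((P-t)@R).reshape(h,w,3)
E
python3 - <<'E'
from h import *
for n in('scene','top'):
    s=snap(n,n+'0.png'); R,t=np.asarray(s['R']),np.asarray(s['t']); print(n,(-R.T@t).round(3),R.round(2).tolist(),s['intrinsics'][0],s['k1'])
print(arm.read_state(),arm.tcp_to_grasp)
E
```

```text
scene [ 1.204 -0.268  0.77 ] [[0.5, 0.87, -0.01], [0.61, -0.36, -0.71], [-0.62, 0.35, -0.71]] [409.19658606   0.         276.56129753] -0.11077452156890161
top [0.416 0.097 1.295] [[-0.02, -1.0, 0.0], [-0.99, 0.02, -0.15], [0.15, -0.0, -0.99]] [490.56223385   0.         289.43003778] -0.04829324653744406
{'time_s': 0.1, 'joint_pos': array([ 1.17586561,  0.47774739,  0.02234236,  1.5563218 , -0.01151077,
        1.10930051, -0.08311164]), 'joint_velocities': array([-6.20174503e-04, -6.81502157e-04, -9.92735241e-05, -4.10774309e-03,
        1.48887459e-03,  6.28907490e-04, -3.90945599e-04]), 'tau': array([ 4.43664918e-03, -5.97764218e+01,  1.61383621e+00, -2.81955117e+01,
        1.28178333e-02,  5.08918994e-03,  1.95872741e-05]), 'eef_pos': array([ 0.19081326, -0.64692533,  0.23041584]), 'ee_rot': array([ 9.89732998e-01,  1.42926246e-01, -1.72396592e-04, -8.06278519e-04]), 'ft_force': array([ 0.0633703 ,  0.82585015, -0.85443309]), 'wrist_torque': array([-0.07594017,  0.03021054,  0.01657035]), 'finger_force': 0.0, 'finger_gap': 0.9946645753283} -0.0187
```

View pics/top0.png

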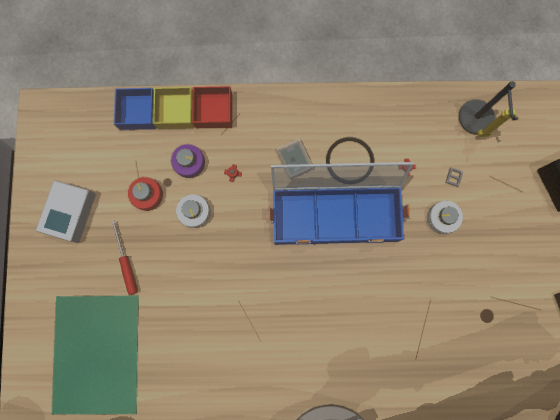

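View pics/scene0.png

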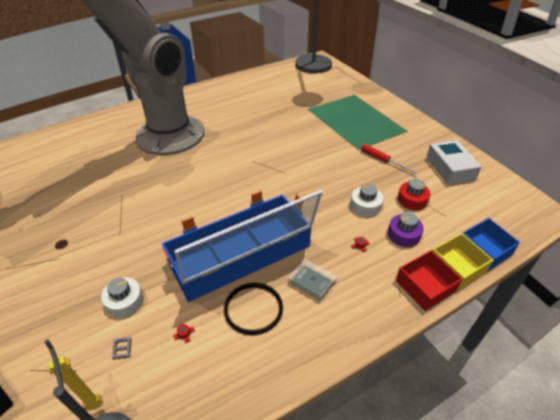

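The top view shows white tubs at (193,210) and (446,217). Red (145,193) and purple (187,160) are look-alikes to be left alone. The blue case is at (338,216), with the lid standing behind it, clips 1 and 2 at about (303,242) and (375,241), and the end clips at (271,214) and (406,212).

```bash
cat > m.py <<'E'
from h import *
from scipy import ndimage as ni
def tubs(s):
    im=s['image'].astype(int); hsv=cv2.cvtColor(s['image'],cv2.COLOR_RGB2HSV); P=cloud(s); out=[]
    # caps: height 50-70 mm
    white=(hsv[...,1]<45)&(hsv[...,2]>140)&(P[...,2]>.02)&(P[...,2]<.085)&(P[...,0]>.3)
    l,n=ni.label(white)
    for i in range(1,n+1):
        m=l==i
        if m.sum()<150: continue
        print('white',m.sum(),ni.center_of_mass(m)[::-1],np.median(P[m],0).round(4))
    cap=(P[...,2]>.054)&(P[...,2]<.085)&(s['depth']>0)&(P[...,0]>.3)
    l,n=ni.label(cap)
    for i in range(1,n+1):
        m=l==i
        if not 80<m.sum()<1500: continue
        v,u=np.nonzero(m); (c,r)=cv2.minEnclosingCircle(np.c_[u,v].astype(np.float32))
        print('cap',m.sum(),np.round(c,1),round(r,1),'med',np.median(P[m],0).round(4),'mid',((P[m].min(0)+P[m].max(0))/2).round(4))
E
python3 - <<'E'
from m import *
s=arm.snapshot('top'); tubs(s)
P=cloud(s); hsv=cv2.cvtColor(s['image'],cv2.COLOR_RGB2HSV)
b=cv2.inRange(hsv,(105,120,50),(125,255,255))>0; b&=P[...,0]<.75
b[:, :260]=0
v,u=np.nonzero(b); Z=P[...,2]
print('blue',u.min(),u.max(),v.min(),v.max())
rim=b&(abs(Z-.072)<.006); v,u=np.nonzero(rim)
g=onplane(s,np.c_[u,v],.072)[:,:2].astype(np.float32)
print('rim',len(g),cv2.minAreaRect(g), g.min(0),g.max(0))
o=cv2.inRange(hsv,(5,120,80),(16,255,255))>0
l,n=ni.label(o&(P[...,2]>.06)&(P[...,2]<.14))
for i in range(1,n+1):
    m=l==i
    if m.sum()>8: print('or',m.sum(),ni.center_of_mass(m)[::-1],P[m].min(0).round(3),P[m].max(0).round(3))
# lid: high points
m=(Z>.15)&(Z<.24)&(P[...,0]>.4)&(P[...,0]<.8)
print('hi',m.sum(),P[m].min(0),P[m].max(0),np.median(P[m],0))
c=np.vstack([s['image'][185:240,165:225],s['image'][190:245,416:476]])
c=np.hstack([s['image'][185:245,160:230],s['image'][185:245,411:481],s['image'][145:205,110:180],s['image'][135:195,150:220]])
cv2.imwrite('pics/c1.png',cv2.resize(c[...,::-1],None,fx=2.8,fy=2.8,interpolation=3))
E
```

```text
white 1490 (np.float64(62.61476510067114), np.float64(207.18859060402684)) [0.634  0.6748 0.0556]
white 545 (np.float64(191.4183486238532), np.float64(210.45504587155963)) [0.6107 0.3463 0.038 ]
white 522 (np.float64(445.411877394636), np.float64(216.544061302682)) [ 0.5853 -0.312   0.0379]
cap 250 [184.5 157. ] 9.0 med [0.7524 0.3608 0.0634] mid [0.7537 0.3613 0.0622]
cap 175 [554. 177.] 14.9 med [ 0.6892 -0.5968  0.0675] mid [ 0.6838 -0.5984  0.0697]
cap 1444 [ 61.5 210. ] 32.4 med [0.6196 0.6778 0.0564] mid [0.6196 0.6783 0.0591]
cap 254 [141.  190.5] 9.2 med [0.6664 0.471  0.063 ] mid [0.6667 0.4727 0.0626]
cap 1221 [337.9 214.3] 69.6 med [ 0.628  -0.0476  0.0726] mid [ 0.5932 -0.0314  0.0694]
cap 259 [190.3 208.5] 9.1 med [0.6173 0.344  0.0633] mid [0.6171 0.3432 0.0625]
cap 264 [448.6 214.8] 9.4 med [ 0.5886 -0.3154  0.0633] mid [ 0.5893 -0.3167  0.0621]
blue 274 402 188 241
rim 511 ((0.5936736464500427, -0.031012147665023804), (0.1321096271276474, 0.3249824643135071), 0.3107685446739197) [ 0.5274892 -0.1934876] [0.6601843  0.13114595]
or 54 (np.float64(406.0925925925926), np.float64(211.03703703703704)) [ 0.581 -0.202  0.081] [ 0.609 -0.194  0.113]
or 25 (np.float64(269.6), np.float64(213.6)) [0.58  0.137 0.097] [0.608 0.142 0.113]
or 9 (np.float64(304.0), np.float64(241.0)) [0.524 0.048 0.105] [0.525 0.067 0.111]
hi 1765 [ 0.67383832 -0.43192384  0.15000986] [0.79974258 0.13295721 0.23682859] [ 0.68398056 -0.0339203   0.18443275]
```

View pics/c1.png

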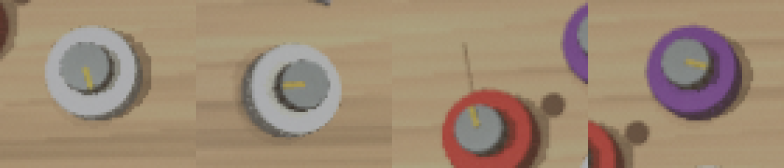

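The crop confirms two white tubs with yellow-striped caps (first two panels); the red and purple ones stay. The cap tops measure z≈0.063, the rim is 132×325 mm, so both sizes fit. I'm going to the right tub (0.589, -0.316) first.

>>> drive_tool --rows '[{"tx":1,"ty":0.83,"rz":0.1,"hand":85},{"tx":1,"ty":0.83,"rz":0.1,"hand":85},{"tx":1,"ty":0.83,"rz":0.1,"hand":85},{"tx":1,"ty":0.83,"rz":0.1,"hand":85},{"tx":1,"ty":0.83,"rz":0.1,"hand":85},{"tx":1,"ty":0.83,"rz":0.1,"hand":85},{"tx":1,"ty":0.83,"rz":0.1,"hand":85}]'

```text
invalid input at $.rows[0]: expected keys tx, ty, tz, rx, ry, rz, hand
```

>>> drive_tool --rows '[{"tx":1,"ty":0.83,"rz":0.07},{"tx":1,"ty":0.83,"rz":0.07},{"tx":1,"ty":0.83,"rz":0.07},{"tx":1,"ty":0.83,"rz":0.07},{"tx":1,"ty":0.83,"rz":0.07},{"tx":1,"ty":0.83,"rz":0.07},{"tx":1,"ty":0.83,"rz":0.07}]'

```text
invalid input at $.rows[0]: expected keys tx, ty, tz, rx, ry, rz, hand
```

```bash
python3 - <<'E'
from h import *
from scipy import ndimage as ni
s=arm.snapshot('top');P=cloud(s);Z=P[...,2]
for c in((190,208),(448,215)):
    m=np.zeros(Z.shape,bool);m[c[1]-20:c[1]+21,c[0]-20:c[0]+21]=1
    t=m&(abs(Z-.063)<.0035); v,u=np.nonzero(t); q=onplane(s,np.c_[u,v],.063)
    print(t.sum(),q.mean(0),(q.max(0)+q.min(0))/2,np.ptp(q,axis=0))
    t=m&(abs(Z-.037)<.006); v,u=np.nonzero(t); q=onplane(s,np.c_[u,v],.037)
    print('  body',(q.max(0)+q.min(0))/2,np.ptp(q,axis=0))
st=arm.read_state();print(st['eef_pos'],st['ee_rot'],st['joint_pos'])
E
```

```text
201 [0.61699974 0.34466876 0.063     ] [0.61683623 0.34315017 0.063     ] [0.04409471 0.04362606 0.        ]
  body [0.61714799 0.34438359 0.037     ] [0.0845139  0.08367712 0.        ]
202 [ 0.58968561 -0.31588991  0.063     ] [ 0.5898859  -0.31615913  0.063     ] [0.04388427 0.0466533  0.        ]
  body [ 0.58982512 -0.31580095  0.037     ] [0.0845029  0.08731342 0.        ]
[ 0.19086398 -0.64709234  0.23070565] [ 9.89733716e-01  1.42922611e-01 -1.12735675e-04 -5.35474103e-04] [ 1.17587429  0.47749766  0.02235374  1.55603265 -0.01150197  1.10928486
 -0.08310715]
```

>>> drive_tool --rows '[{"tx":1,"ty":0.83,"tz":0,"rx":0,"ry":0,"rz":0.1,"hand":85},{"tx":1,"ty":0.83,"tz":0,"rx":0,"ry":0,"rz":0.1,"hand":85},{"tx":1,"ty":0.83,"tz":0,"rx":0,"ry":0,"rz":0.1,"hand":85},{"tx":1,"ty":0.83,"tz":0,"rx":0,"ry":0,"rz":0.1,"hand":85},{"tx":1,"ty":0.83,"tz":0,"rx":0,"ry":0,"rz":0.1,"hand":85},{"tx":1,"ty":0.83,"tz":0,"rx":0,"ry":0,"rz":0.1,"hand":85},{"tx":1,"ty":0.83,"tz":0,"rx":0,"ry":0,"rz":0.1,"hand":85}]'

```text
time_s: 0.78
eef_pos: [0.3429, -0.5213, 0.2313]
ee_rot: [0.896, 0.444, 0.0, -0.0]
ft_force: [-0.3, -0.1, -0.0]
finger_gap: 0.995
finger_force: 0.0
```

>>> drive_tool --rows '[{"tx":1,"ty":0.83,"tz":0,"rx":0,"ry":0,"rz":0.07,"hand":85},{"tx":1,"ty":0.83,"tz":0,"rx":0,"ry":0,"rz":0.07,"hand":85},{"tx":1,"ty":0.83,"tz":0,"rx":0,"ry":0,"rz":0.07,"hand":85},{"tx":1,"ty":0.83,"tz":0,"rx":0,"ry":0,"rz":0.07,"hand":85},{"tx":1,"ty":0.83,"tz":0,"rx":0,"ry":0,"rz":0.07,"hand":85},{"tx":1,"ty":0.83,"tz":0,"rx":0,"ry":0,"rz":0.07,"hand":85},{"tx":1,"ty":0.83,"tz":0,"rx":0,"ry":0,"rz":0.07,"hand":85}]'

```text
time_s: 1.37
eef_pos: [0.4914, -0.3982, 0.231]
ee_rot: [0.779, 0.627, -0.0, -0.0]
ft_force: [0.1, 0.1, -0.1]
finger_gap: 0.997
finger_force: 0.0
```

>>> drive_tool --rows '[{"tx":0.659,"ty":0.548,"tz":0,"rx":0,"ry":0,"rz":0,"hand":85},{"tx":0.659,"ty":0.548,"tz":0,"rx":0,"ry":0,"rz":0,"hand":85},{"tx":0.659,"ty":0.548,"tz":0,"rx":0,"ry":0,"rz":0,"hand":85},{"tx":0.659,"ty":0.548,"tz":0,"rx":0,"ry":0,"rz":0,"hand":85},{"tx":0.659,"ty":0.548,"tz":0,"rx":0,"ry":0,"rz":0,"hand":85},{"tx":0.659,"ty":0.548,"tz":0,"rx":0,"ry":0,"rz":0,"hand":85},{"tx":0.659,"ty":0.548,"tz":0,"rx":0,"ry":0,"rz":0,"hand":85}]'

```text
time_s: 1.95
eef_pos: [0.5876, -0.3197, 0.231]
ee_rot: [0.781, 0.625, -0.001, 0.0]
ft_force: [-0.1, -0.4, -0.7]
finger_gap: 0.999
finger_force: 0.0
```

>>> drive_tool --rows '[{"tx":0.015,"ty":0.024,"tz":-0.5,"rx":0,"ry":0,"rz":0,"hand":85},{"tx":0.015,"ty":0.024,"tz":-0.8,"rx":0,"ry":0,"rz":0,"hand":85},{"tx":0.015,"ty":0.024,"tz":-0.95,"rx":0,"ry":0,"rz":0,"hand":85},{"tx":0.015,"ty":0.024,"tz":-0.95,"rx":0,"ry":0,"rz":0,"hand":85},{"tx":0.015,"ty":0.024,"tz":-0.95,"rx":0,"ry":0,"rz":0,"hand":85},{"tx":0.015,"ty":0.024,"tz":-0.95,"rx":0,"ry":0,"rz":0,"hand":85},{"tx":0.015,"ty":0.024,"tz":-0.95,"rx":0,"ry":0,"rz":0,"hand":85}]'

```text
time_s: 2.53
eef_pos: [0.5926, -0.3146, 0.0909]
ee_rot: [0.78, 0.626, 0.0, 0.002]
ft_force: [0.1, -0.5, -0.4]
finger_gap: 0.994
finger_force: 0.0
```

>>> drive_tool --rows '[{"tx":-0.015,"ty":-0.006,"tz":-0.15,"rx":0,"ry":0,"rz":0,"hand":85},{"tx":-0.015,"ty":-0.006,"tz":-0.28,"rx":0,"ry":0,"rz":0,"hand":85},{"tx":-0.015,"ty":-0.006,"tz":-0.34,"rx":0,"ry":0,"rz":0,"hand":85},{"tx":-0.015,"ty":-0.006,"tz":-0.34,"rx":0,"ry":0,"rz":0,"hand":85},{"tx":-0.015,"ty":-0.006,"tz":-0.34,"rx":0,"ry":0,"rz":0,"hand":85},{"tx":-0.015,"ty":-0.006,"tz":-0.34,"rx":0,"ry":0,"rz":0,"hand":85}]'

```text
time_s: 3.03
eef_pos: [0.5911, -0.3142, 0.0398]
ee_rot: [0.779, 0.627, 0.001, 0.001]
ft_force: [-0.3, 0.3, -0.1]
finger_gap: 0.994
finger_force: 0.0
```

>>> drive_tool --rows '[{"tx":0,"ty":0,"tz":0,"rx":0,"ry":0,"rz":0,"hand":30},{"tx":0,"ty":0,"tz":0,"rx":0,"ry":0,"rz":0,"hand":30},{"tx":0,"ty":0,"tz":0,"rx":0,"ry":0,"rz":0,"hand":30},{"tx":0,"ty":0,"tz":0,"rx":0,"ry":0,"rz":0,"hand":30},{"tx":0,"ty":0,"tz":0,"rx":0,"ry":0,"rz":0,"hand":30},{"tx":0,"ty":0,"tz":0,"rx":0,"ry":0,"rz":0,"hand":30},{"tx":0,"ty":0,"tz":0,"rx":0,"ry":0,"rz":0,"hand":30},{"tx":0,"ty":0,"tz":0,"rx":0,"ry":0,"rz":0,"hand":30}]' --squeeze 40

```text
time_s: 3.7
eef_pos: [0.5904, -0.3137, 0.0387]
ee_rot: [0.779, 0.627, 0.0, 0.001]
ft_force: [-1.7, 1.2, 6.2]
finger_gap: 0.515
finger_force: 40.3
```

>>> drive_tool --rows '[{"tx":0,"ty":0,"tz":0.01,"rx":0,"ry":0,"rz":0,"hand":30},{"tx":0,"ty":0,"tz":0.02,"rx":0,"ry":0,"rz":0,"hand":30},{"tx":0,"ty":0,"tz":0.02,"rx":0,"ry":0,"rz":0,"hand":30},{"tx":0,"ty":0,"tz":0.02,"rx":0,"ry":0,"rz":0,"hand":30}]'

```text
time_s: 4.03
eef_pos: [0.59, -0.3136, 0.0407]
ee_rot: [0.779, 0.627, 0.0, 0.0]
ft_force: [2.2, -0.8, -1.3]
finger_gap: 0.512
finger_force: 41.0
```

>>> drive_tool --rows '[{"tx":0,"ty":0,"tz":0,"rx":0,"ry":0,"rz":0,"hand":30},{"tx":0,"ty":0,"tz":0,"rx":0,"ry":0,"rz":0,"hand":30},{"tx":0,"ty":0,"tz":0,"rx":0,"ry":0,"rz":0,"hand":30}]'

```text
time_s: 4.28
eef_pos: [0.59, -0.3135, 0.0408]
ee_rot: [0.779, 0.627, 0.0, 0.0]
ft_force: [1.9, -0.9, -1.2]
finger_gap: 0.511
finger_force: 41.0
```

>>> drive_tool --rows '[{"tx":0,"ty":0,"tz":0.01,"rx":0,"ry":0,"rz":0,"hand":30},{"tx":0,"ty":0,"tz":0.01,"rx":0,"ry":0,"rz":0,"hand":30},{"tx":0,"ty":0,"tz":0.01,"rx":0,"ry":0,"rz":0,"hand":30}]'

```text
time_s: 4.53
eef_pos: [0.5896, -0.3134, 0.0422]
ee_rot: [0.779, 0.627, -0.0, -0.0]
ft_force: [1.4, -0.0, -1.3]
finger_gap: 0.51
finger_force: 41.0
```

>>> drive_tool --rows '[{"tx":0,"ty":0,"tz":0.02,"rx":0,"ry":0,"rz":0,"hand":30},{"tx":0,"ty":0,"tz":0.02,"rx":0,"ry":0,"rz":0,"hand":30},{"tx":0,"ty":0,"tz":0.02,"rx":0,"ry":0,"rz":0,"hand":30}]'

```text
time_s: 4.78
eef_pos: [0.5886, -0.3132, 0.0446]
ee_rot: [0.779, 0.627, -0.001, -0.001]
ft_force: [0.8, -1.1, -5.6]
finger_gap: 0.512
finger_force: 42.6
```

Loose: the load stayed at about 1 N until roughly 5 mm, then the tub's weight came on. I'm lowering it and turning clockwise.

>>> drive_tool --rows '[{"tx":0,"ty":0,"tz":-0.025,"rx":0,"ry":0,"rz":0,"hand":30},{"tx":0,"ty":0,"tz":-0.044,"rx":0,"ry":0,"rz":0,"hand":30},{"tx":0,"ty":0,"tz":-0.044,"rx":0,"ry":0,"rz":0,"hand":30},{"tx":0,"ty":0,"tz":-0.044,"rx":0,"ry":0,"rz":0,"hand":30}]'

```text
time_s: 5.12
eef_pos: [0.589, -0.3134, 0.0387]
ee_rot: [0.779, 0.627, -0.001, -0.001]
ft_force: [-5.3, 2.0, 3.3]
finger_gap: 0.511
finger_force: 43.6
```

>>> drive_tool --rows '[{"tx":0,"ty":0,"tz":0,"rx":0,"ry":0,"rz":-0.015,"hand":30},{"tx":0,"ty":0,"tz":0,"rx":0,"ry":0,"rz":-0.03,"hand":30},{"tx":0,"ty":0,"tz":0,"rx":0,"ry":0,"rz":-0.045,"hand":30},{"tx":0,"ty":0,"tz":0,"rx":0,"ry":0,"rz":-0.06,"hand":30},{"tx":0,"ty":0,"tz":0,"rx":0,"ry":0,"rz":-0.075,"hand":30},{"tx":0,"ty":0,"tz":0,"rx":0,"ry":0,"rz":-0.09,"hand":30},{"tx":0,"ty":0,"tz":0,"rx":0,"ry":0,"rz":-0.1,"hand":30},{"tx":0,"ty":0,"tz":0,"rx":0,"ry":0,"rz":-0.1,"hand":30}]'

```text
time_s: 5.78
eef_pos: [0.5912, -0.3146, 0.0393]
ee_rot: [0.935, 0.354, 0.001, 0.002]
ft_force: [1.9, -2.0, -0.5]
finger_gap: 0.511
finger_force: 42.9
```

```bash
python3 -c "
from h import *
s=arm.read_state();print(s['ft_force'],s['wrist_torque'],s['ee_rot'])"
```

```text
[ 1.88900173 -2.04606742 -0.5128345 ] [-0.42803447 -0.30031723  0.02815626] [0.93510953 0.35435415 0.00096522 0.00153755]
```

>>> drive_tool --rows '[{"tx":0,"ty":0,"tz":0,"rx":0,"ry":0,"rz":-0.015,"hand":30},{"tx":0,"ty":0,"tz":0,"rx":0,"ry":0,"rz":-0.03,"hand":30},{"tx":0,"ty":0,"tz":0,"rx":0,"ry":0,"rz":-0.045,"hand":30},{"tx":0,"ty":0,"tz":0,"rx":0,"ry":0,"rz":-0.06,"hand":30},{"tx":0,"ty":0,"tz":0,"rx":0,"ry":0,"rz":-0.075,"hand":30},{"tx":0,"ty":0,"tz":0,"rx":0,"ry":0,"rz":-0.09,"hand":30},{"tx":0,"ty":0,"tz":0,"rx":0,"ry":0,"rz":-0.105,"hand":30},{"tx":0,"ty":0,"tz":0,"rx":0,"ry":0,"rz":-0.12,"hand":30},{"tx":0,"ty":0,"tz":0,"rx":0,"ry":0,"rz":-0.13,"hand":30}]'

```text
time_s: 6.53
eef_pos: [0.5903, -0.3137, 0.0388]
ee_rot: [0.999, -0.046, 0.001, 0.0]
ft_force: [0.7, -0.3, -0.6]
finger_gap: 0.51
finger_force: 42.8
```

```bash
python3 -c "
from h import *
s=arm.read_state();print(s['ft_force'],s['wrist_torque'],s['ee_rot'],s['joint_pos'])"
```

```text
[ 0.66511638 -0.33189527 -0.5528167 ] [-0.14187655  0.01714593  0.11059172] [ 9.98941241e-01 -4.60005591e-02  5.11541336e-04  2.88295684e-04] [ 0.33985474  0.68039823  0.07856388  1.70847112 -0.0718891   0.75436297
 -1.20948473]
```

Torque rose from 0.03 to 0.11 N m after 82°, so it's tight. Next is another tug to check.

>>> drive_tool --rows '[{"tx":0,"ty":0,"tz":0.01,"rx":0,"ry":0,"rz":0,"hand":30},{"tx":0,"ty":0,"tz":0.02,"rx":0,"ry":0,"rz":0,"hand":30},{"tx":0,"ty":0,"tz":0.02,"rx":0,"ry":0,"rz":0,"hand":30},{"tx":0,"ty":0,"tz":0.02,"rx":0,"ry":0,"rz":0,"hand":30}]' --squeeze 60

```text
time_s: 6.87
eef_pos: [0.5893, -0.3131, 0.0411]
ee_rot: [0.999, -0.044, -0.001, -0.0]
ft_force: [-1.0, 0.4, -5.9]
finger_gap: 0.51
finger_force: 61.6
```

>>> drive_tool --rows '[{"tx":0,"ty":0,"tz":0.2,"rx":0,"ry":0,"rz":0.01,"hand":30},{"tx":0,"ty":0,"tz":0.4,"rx":0,"ry":0,"rz":0.01,"hand":30},{"tx":0,"ty":0,"tz":0.6,"rx":0,"ry":0,"rz":0.01,"hand":30},{"tx":0,"ty":0,"tz":0.8,"rx":0,"ry":0,"rz":0.01,"hand":30},{"tx":0,"ty":0,"tz":0.95,"rx":0,"ry":0,"rz":0.01,"hand":30},{"tx":0,"ty":0,"tz":1,"rx":0,"ry":0,"rz":0.01,"hand":30},{"tx":0,"ty":0,"tz":1,"rx":0,"ry":0,"rz":0.01,"hand":30}]'

```text
time_s: 7.45
eef_pos: [0.5908, -0.3141, 0.1937]
ee_rot: [1.0, -0.013, 0.002, 0.001]
ft_force: [0.5, -0.1, -6.3]
finger_gap: 0.5
finger_force: 64.3
```

>>> drive_tool --rows '[{"tx":0.03,"ty":0.2,"tz":0,"rx":0,"ry":0,"rz":0,"hand":30},{"tx":0.03,"ty":0.4,"tz":0,"rx":0,"ry":0,"rz":0,"hand":30},{"tx":0.03,"ty":0.6,"tz":0,"rx":0,"ry":0,"rz":0,"hand":30},{"tx":0.03,"ty":0.8,"tz":0,"rx":0,"ry":0,"rz":0,"hand":30},{"tx":0.03,"ty":1,"tz":0,"rx":0,"ry":0,"rz":0,"hand":30},{"tx":0.03,"ty":1,"tz":0,"rx":0,"ry":0,"rz":0,"hand":30},{"tx":0.03,"ty":1,"tz":0,"rx":0,"ry":0,"rz":0,"hand":30}]'

```text
time_s: 8.03
eef_pos: [0.5933, -0.16, 0.1891]
ee_rot: [1.0, -0.011, -0.002, -0.001]
ft_force: [0.3, -0.7, -6.0]
finger_gap: 0.505
finger_force: 64.3
```

>>> drive_tool --rows '[{"tx":0,"ty":0.1,"tz":0,"rx":0,"ry":0,"rz":0,"hand":30},{"tx":0,"ty":0.17,"tz":0,"rx":0,"ry":0,"rz":0,"hand":30},{"tx":0,"ty":0.17,"tz":-0.1,"rx":0,"ry":0,"rz":0,"hand":30},{"tx":0,"ty":0.17,"tz":-0.2,"rx":0,"ry":0,"rz":0,"hand":30},{"tx":0,"ty":0.17,"tz":-0.3,"rx":0,"ry":0,"rz":0,"hand":30},{"tx":0,"ty":0.17,"tz":-0.3,"rx":0,"ry":0,"rz":0,"hand":30},{"tx":0,"ty":0.17,"tz":-0.3,"rx":0,"ry":0,"rz":0,"hand":30}]'

```text
time_s: 8.62
eef_pos: [0.5931, -0.1383, 0.1452]
ee_rot: [1.0, -0.014, -0.002, -0.0]
ft_force: [0.2, 0.2, -6.5]
finger_gap: 0.505
finger_force: 64.4
```

```bash
python3 - <<'E'
from m import *
a=snap('top');b=snap('scene')
cv2.imwrite('pics/p1.png',cv2.resize(np.hstack([a['image'][140:280,250:430],b['image'][180:320,140:320]])[...,::-1],None,fx=2.2,fy=2.2))
E
```

```text
(no output)
```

View pics/p1.png

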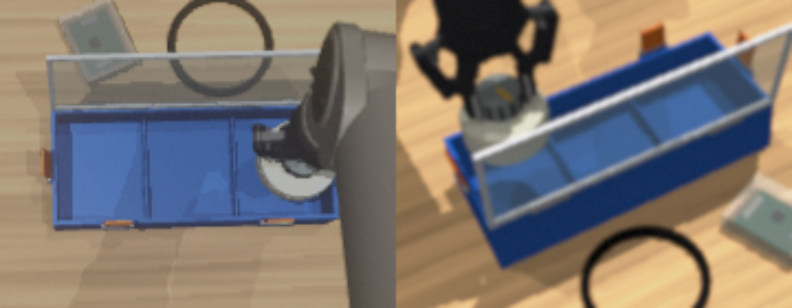

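The tub hangs over the right bay in both views, clear of the lid and clip 2. I'm lowering it with a 4 mm shift.

>>> drive_tool --rows '[{"tx":0,"ty":0.027,"tz":-0.05,"rx":0,"ry":0,"rz":0,"hand":30},{"tx":0,"ty":0.027,"tz":-0.15,"rx":0,"ry":0,"rz":0,"hand":30},{"tx":0,"ty":0.027,"tz":-0.25,"rx":0,"ry":0,"rz":0,"hand":30},{"tx":0,"ty":0.027,"tz":-0.35,"rx":0,"ry":0,"rz":0,"hand":30},{"tx":0,"ty":0.027,"tz":-0.45,"rx":0,"ry":0,"rz":0,"hand":30},{"tx":0,"ty":0.027,"tz":-0.55,"rx":0,"ry":0,"rz":0,"hand":30},{"tx":0,"ty":0.027,"tz":-0.6,"rx":0,"ry":0,"rz":0,"hand":30},{"tx":0,"ty":0.027,"tz":-0.6,"rx":0,"ry":0,"rz":0,"hand":30}]'

```text
time_s: 9.38
eef_pos: [0.5933, -0.1335, 0.0552]
ee_rot: [1.0, -0.014, -0.001, -0.0]
ft_force: [-0.3, -0.1, -5.5]
finger_gap: 0.507
finger_force: 64.4
```

>>> drive_tool --rows '[{"tx":0,"ty":0,"tz":-0.03,"rx":0,"ry":0,"rz":0,"hand":30},{"tx":0,"ty":0,"tz":-0.05,"rx":0,"ry":0,"rz":0,"hand":30},{"tx":0,"ty":0,"tz":-0.07,"rx":0,"ry":0,"rz":0,"hand":30},{"tx":0,"ty":0,"tz":-0.07,"rx":0,"ry":0,"rz":0,"hand":30},{"tx":0,"ty":0,"tz":-0.07,"rx":0,"ry":0,"rz":0,"hand":30}]'

```text
time_s: 9.8
eef_pos: [0.5945, -0.134, 0.0465]
ee_rot: [1.0, -0.014, 0.0, 0.0]
ft_force: [0.6, 0.4, -6.8]
finger_gap: 0.504
finger_force: 64.4
```

>>> drive_tool --rows '[{"tx":0,"ty":0,"tz":-0.01,"rx":0,"ry":0,"rz":0,"hand":30},{"tx":0,"ty":0,"tz":-0.02,"rx":0,"ry":0,"rz":0,"hand":30},{"tx":0,"ty":0,"tz":-0.02,"rx":0,"ry":0,"rz":0,"hand":30},{"tx":0,"ty":0,"tz":-0.02,"rx":0,"ry":0,"rz":0,"hand":30}]'

```text
time_s: 10.13
eef_pos: [0.5949, -0.1341, 0.0439]
ee_rot: [1.0, -0.014, 0.001, 0.0]
ft_force: [-0.6, 0.4, 0.3]
finger_gap: 0.502
finger_force: 65.0
```

Seated. I'm releasing, lifting and crossing to the left tub.

>>> drive_tool --rows '[{"tx":0,"ty":0,"tz":0,"rx":0,"ry":0,"rz":0,"hand":65},{"tx":0,"ty":0,"tz":0,"rx":0,"ry":0,"rz":0,"hand":65},{"tx":0,"ty":0,"tz":0,"rx":0,"ry":0,"rz":0,"hand":65},{"tx":0,"ty":0,"tz":0,"rx":0,"ry":0,"rz":0,"hand":65},{"tx":0,"ty":0,"tz":0.2,"rx":0,"ry":0,"rz":0,"hand":65},{"tx":0,"ty":0,"tz":0.4,"rx":0,"ry":0,"rz":0,"hand":65},{"tx":0,"ty":0,"tz":0.6,"rx":0,"ry":0,"rz":0,"hand":65},{"tx":0,"ty":0,"tz":0.8,"rx":0,"ry":0,"rz":0,"hand":65},{"tx":0,"ty":0,"tz":1,"rx":0,"ry":0,"rz":0,"hand":65},{"tx":0,"ty":0,"tz":1,"rx":0,"ry":0,"rz":0,"hand":65}]'

```text
time_s: 10.97
eef_pos: [0.5979, -0.135, 0.1999]
ee_rot: [1.0, -0.014, 0.005, 0.001]
ft_force: [0.8, -0.6, 0.7]
finger_gap: 0.766
finger_force: 0.0
```

>>> drive_tool --rows '[{"tx":0,"ty":1,"tz":0.2,"rx":0,"ry":0,"rz":0.07,"hand":85},{"tx":0,"ty":1,"tz":0.2,"rx":0,"ry":0,"rz":0.07,"hand":85},{"tx":0,"ty":1,"tz":0.2,"rx":0,"ry":0,"rz":0.07,"hand":85},{"tx":0,"ty":1,"tz":0.2,"rx":0,"ry":0,"rz":0.07,"hand":85},{"tx":0,"ty":1,"tz":0.2,"rx":0,"ry":0,"rz":0.07,"hand":85}]'

```text
time_s: 11.38
eef_pos: [0.5948, 0.0247, 0.2246]
ee_rot: [0.977, 0.211, 0.002, -0.002]
ft_force: [-0.2, 1.1, -0.3]
finger_gap: 0.997
finger_force: 0.0
```

>>> drive_tool --rows '[{"tx":0,"ty":1,"tz":0,"rx":0,"ry":0,"rz":0.07,"hand":85},{"tx":0,"ty":1,"tz":0,"rx":0,"ry":0,"rz":0.07,"hand":85},{"tx":0,"ty":1,"tz":0,"rx":0,"ry":0,"rz":0.07,"hand":85},{"tx":0,"ty":1,"tz":0,"rx":0,"ry":0,"rz":0.07,"hand":85},{"tx":0,"ty":1,"tz":0,"rx":0,"ry":0,"rz":0.07,"hand":85}]'

```text
time_s: 11.8
eef_pos: [0.593, 0.174, 0.2231]
ee_rot: [0.908, 0.419, 0.001, -0.002]
ft_force: [0.5, 0.3, 0.2]
finger_gap: 0.996
finger_force: 0.0
```

>>> drive_tool --rows '[{"tx":0.14,"ty":0.9,"tz":-0.2,"rx":0,"ry":0,"rz":0.07,"hand":85},{"tx":0.14,"ty":0.9,"tz":-0.2,"rx":0,"ry":0,"rz":0.07,"hand":85},{"tx":0.14,"ty":0.9,"tz":-0.2,"rx":0,"ry":0,"rz":0.07,"hand":85},{"tx":0.14,"ty":0.9,"tz":-0.2,"rx":0,"ry":0,"rz":0.07,"hand":85},{"tx":0.14,"ty":0.9,"tz":-0.2,"rx":0,"ry":0,"rz":0.07,"hand":85}]'

```text
time_s: 12.22
eef_pos: [0.6138, 0.3057, 0.1913]
ee_rot: [0.796, 0.605, -0.0, -0.002]
ft_force: [-0.4, 0.0, -0.2]
finger_gap: 1.001
finger_force: 0.0
```

```bash
python3 - <<'E'
from m import *
tubs(arm.snapshot('top'))
tubs(snap('scene','s2.png'))
st=arm.read_state();print(st['eef_pos'],st['ee_rot'],st['joint_pos'])
E
```

```text
white 1534 (np.float64(62.84876140808344), np.float64(207.20273794002608)) [0.6338 0.6735 0.0556]
white 755 (np.float64(376.67814569536426), np.float64(216.63973509933774)) [ 0.5883 -0.1324  0.0437]
cap 167 [554. 177.] 14.9 med [ 0.6901 -0.5965  0.0679] mid [ 0.6846 -0.5988  0.0697]
cap 1211 [337.9 213.8] 69.8 med [ 0.6286 -0.0473  0.0725] mid [ 0.5936 -0.0308  0.0695]
cap 99 [139.5 192.5] 8.5 med [0.6567 0.4809 0.0634] mid [0.6608 0.4785 0.0614]
cap 260 [378.  215.5] 9.3 med [ 0.5905 -0.1331  0.0688] mid [ 0.5908 -0.1341  0.0656]
white 726 (np.float64(456.465564738292), np.float64(157.14187327823691)) [0.637  0.6687 0.0532]
white 289 (np.float64(366.9515570934256), np.float64(199.85121107266437)) [0.6353 0.3286 0.0359]
cap 595 [524.5  89. ] 39.9 med [0.4739 1.2496 0.0695] mid [0.4623 1.2501 0.0695]
cap 102 [454.  147.5] 9.7 med [0.5899 0.7063 0.055 ] mid [0.5932 0.7092 0.0565]
cap 174 [416.4 184.8] 8.6 med [0.6696 0.4691 0.0607] mid [0.6667 0.4718 0.0592]
cap 170 [368. 190.] 8.2 med [0.6205 0.3395 0.0615] mid [0.6171 0.343  0.0597]
cap 213 [408.  219.5] 9.3 med [0.7562 0.357  0.0617] mid [0.7541 0.3581 0.0606]
cap 151 [ 90.4 399. ] 9.5 med [ 0.8157 -0.4266  0.0664] mid [ 0.8109 -0.4296  0.0692]
[0.61547644 0.30000879 0.19234641] [ 7.99070748e-01  6.01236511e-01 -7.21703282e-04  2.77454336e-04] [-0.31910946  0.55014452 -0.32901406  1.54732379  0.19366515  1.07772885
 -0.97584159]
```

The left tub is still at (0.617, 0.344), and the right one is in its bay with its cap top at 0.0688, as it should be. Approaching the left one.

>>> drive_tool --rows '[{"tx":0.01,"ty":0.2,"tz":0,"rx":0,"ry":0,"rz":0,"hand":85},{"tx":0.01,"ty":0.285,"tz":-0.2,"rx":0,"ry":0,"rz":0,"hand":85},{"tx":0.01,"ty":0.285,"tz":-0.4,"rx":0,"ry":0,"rz":0,"hand":85},{"tx":0.01,"ty":0.285,"tz":-0.6,"rx":0,"ry":0,"rz":0,"hand":85},{"tx":0.01,"ty":0.285,"tz":-0.68,"rx":0,"ry":0,"rz":0,"hand":85},{"tx":0.01,"ty":0.285,"tz":-0.68,"rx":0,"ry":0,"rz":0,"hand":85},{"tx":0.01,"ty":0.285,"tz":-0.68,"rx":0,"ry":0,"rz":0,"hand":85}]'

```text
time_s: 12.9
eef_pos: [0.6177, 0.342, 0.0918]
ee_rot: [0.799, 0.601, -0.0, 0.001]
ft_force: [0.6, 1.3, 0.6]
finger_gap: 0.996
finger_force: 0.0
```

>>> drive_tool --rows '[{"tx":-0.004,"ty":0.013,"tz":-0.15,"rx":0,"ry":0,"rz":0,"hand":85},{"tx":-0.004,"ty":0.013,"tz":-0.28,"rx":0,"ry":0,"rz":0,"hand":85},{"tx":-0.004,"ty":0.013,"tz":-0.34,"rx":0,"ry":0,"rz":0,"hand":85},{"tx":-0.004,"ty":0.013,"tz":-0.34,"rx":0,"ry":0,"rz":0,"hand":85},{"tx":-0.004,"ty":0.013,"tz":-0.34,"rx":0,"ry":0,"rz":0,"hand":85},{"tx":-0.004,"ty":0.013,"tz":-0.34,"rx":0,"ry":0,"rz":0,"hand":85}]'

```text
time_s: 13.4
eef_pos: [0.6175, 0.3462, 0.0423]
ee_rot: [0.799, 0.602, 0.002, 0.0]
ft_force: [-0.6, 0.3, 0.4]
finger_gap: 0.992
finger_force: 0.0
```

>>> drive_tool --rows '[{"tx":0,"ty":0,"tz":0,"rx":0,"ry":0,"rz":0,"hand":30},{"tx":0,"ty":0,"tz":0,"rx":0,"ry":0,"rz":0,"hand":30},{"tx":0,"ty":0,"tz":0,"rx":0,"ry":0,"rz":0,"hand":30},{"tx":0,"ty":0,"tz":0,"rx":0,"ry":0,"rz":0,"hand":30},{"tx":0,"ty":0,"tz":0,"rx":0,"ry":0,"rz":0,"hand":30},{"tx":0,"ty":0,"tz":0,"rx":0,"ry":0,"rz":0,"hand":30},{"tx":0,"ty":0,"tz":0,"rx":0,"ry":0,"rz":0,"hand":30},{"tx":0,"ty":0,"tz":0,"rx":0,"ry":0,"rz":0,"hand":30}]' --squeeze 40

```text
time_s: 14.07
eef_pos: [0.6168, 0.3459, 0.0412]
ee_rot: [0.799, 0.602, 0.001, 0.0]
ft_force: [-0.6, -1.1, 5.2]
finger_gap: 0.509
finger_force: 40.4
```

>>> drive_tool --rows '[{"tx":0,"ty":0,"tz":0.01,"rx":0,"ry":0,"rz":0,"hand":30},{"tx":0,"ty":0,"tz":0.02,"rx":0,"ry":0,"rz":0,"hand":30},{"tx":0,"ty":0,"tz":0.02,"rx":0,"ry":0,"rz":0,"hand":30},{"tx":0,"ty":0,"tz":0.02,"rx":0,"ry":0,"rz":0,"hand":30}]'

```text
time_s: 14.4
eef_pos: [0.6153, 0.3453, 0.0422]
ee_rot: [0.798, 0.602, -0.001, -0.0]
ft_force: [-1.3, 0.6, -4.6]
finger_gap: 0.511
finger_force: 41.3
```

>>> drive_tool --rows '[{"tx":0,"ty":0,"tz":0.02,"rx":0,"ry":0,"rz":0,"hand":30},{"tx":0,"ty":0,"tz":0.02,"rx":0,"ry":0,"rz":0,"hand":30},{"tx":0,"ty":0,"tz":0.02,"rx":0,"ry":0,"rz":0,"hand":30},{"tx":0,"ty":0,"tz":0.02,"rx":0,"ry":0,"rz":0,"hand":30}]' --squeeze 60

```text
time_s: 14.73
eef_pos: [0.6161, 0.3457, 0.0461]
ee_rot: [0.798, 0.602, -0.0, -0.0]
ft_force: [-0.0, 0.5, -5.4]
finger_gap: 0.502
finger_force: 62.7
```

Tight: the full weight came on within 1 mm. Carrying it to the left bay.

>>> drive_tool --rows '[{"tx":0,"ty":0,"tz":0.2,"rx":0,"ry":0,"rz":0,"hand":30},{"tx":0,"ty":0,"tz":0.4,"rx":0,"ry":0,"rz":0,"hand":30},{"tx":0,"ty":0,"tz":0.6,"rx":0,"ry":0,"rz":0,"hand":30},{"tx":0,"ty":0,"tz":0.8,"rx":0,"ry":0,"rz":0,"hand":30},{"tx":0,"ty":0,"tz":0.95,"rx":0,"ry":0,"rz":0,"hand":30},{"tx":0,"ty":0,"tz":1,"rx":0,"ry":0,"rz":0,"hand":30},{"tx":0,"ty":0,"tz":1,"rx":0,"ry":0,"rz":0,"hand":30}]'

```text
time_s: 15.32
eef_pos: [0.6173, 0.3465, 0.1987]
ee_rot: [0.799, 0.602, 0.002, 0.0]
ft_force: [0.8, 0.3, -5.8]
finger_gap: 0.504
finger_force: 63.4
```

>>> drive_tool --rows '[{"tx":-0.08,"ty":-0.15,"tz":0,"rx":0,"ry":0,"rz":-0.015,"hand":30},{"tx":-0.15,"ty":-0.3,"tz":0,"rx":0,"ry":0,"rz":-0.03,"hand":30},{"tx":-0.15,"ty":-0.45,"tz":0,"rx":0,"ry":0,"rz":-0.045,"hand":30},{"tx":-0.15,"ty":-0.6,"tz":0,"rx":0,"ry":0,"rz":-0.06,"hand":30},{"tx":-0.15,"ty":-0.75,"tz":0,"rx":0,"ry":0,"rz":-0.075,"hand":30},{"tx":-0.15,"ty":-0.9,"tz":0,"rx":0,"ry":0,"rz":-0.09,"hand":30},{"tx":-0.15,"ty":-1,"tz":0,"rx":0,"ry":0,"rz":-0.105,"hand":30},{"tx":-0.15,"ty":-1,"tz":0,"rx":0,"ry":0,"rz":-0.11,"hand":30}]'

```text
time_s: 15.98
eef_pos: [0.593, 0.1894, 0.1934]
ee_rot: [0.957, 0.291, -0.003, 0.002]
ft_force: [-0.1, -0.7, -4.6]
finger_gap: 0.504
finger_force: 63.4
```

>>> drive_tool --rows '[{"tx":0,"ty":-0.15,"tz":0,"rx":0,"ry":0,"rz":-0.015,"hand":30},{"tx":0,"ty":-0.3,"tz":0,"rx":0,"ry":0,"rz":-0.03,"hand":30},{"tx":0,"ty":-0.45,"tz":0,"rx":0,"ry":0,"rz":-0.045,"hand":30},{"tx":0,"ty":-0.6,"tz":0,"rx":0,"ry":0,"rz":-0.06,"hand":30},{"tx":0,"ty":-0.7,"tz":0,"rx":0,"ry":0,"rz":-0.075,"hand":30},{"tx":0,"ty":-0.8,"tz":0,"rx":0,"ry":0,"rz":-0.09,"hand":30},{"tx":0,"ty":-0.8,"tz":0,"rx":0,"ry":0,"rz":-0.096,"hand":30},{"tx":0,"ty":-0.8,"tz":0,"rx":0,"ry":0,"rz":-0.096,"hand":30},{"tx":0,"ty":-0.8,"tz":0,"rx":0,"ry":0,"rz":-0.096,"hand":30}]'

```text
time_s: 16.73
eef_pos: [0.5926, 0.0759, 0.1944]
ee_rot: [1.0, -0.0, -0.001, 0.0]
ft_force: [0.4, -0.3, -4.9]
finger_gap: 0.505
finger_force: 63.5
```

>>> drive_tool --rows '[{"tx":0.01,"ty":-0.016,"tz":-0.12,"rx":0,"ry":0,"rz":0,"hand":30},{"tx":0.01,"ty":-0.016,"tz":-0.24,"rx":0,"ry":0,"rz":0,"hand":30},{"tx":0.01,"ty":-0.016,"tz":-0.36,"rx":0,"ry":0,"rz":0,"hand":30},{"tx":0.01,"ty":-0.016,"tz":-0.48,"rx":0,"ry":0,"rz":0,"hand":30},{"tx":0.01,"ty":-0.016,"tz":-0.6,"rx":0,"ry":0,"rz":0,"hand":30},{"tx":0.01,"ty":-0.016,"tz":-0.7,"rx":0,"ry":0,"rz":0,"hand":30},{"tx":0.01,"ty":-0.016,"tz":-0.8,"rx":0,"ry":0,"rz":0,"hand":30},{"tx":0.01,"ty":-0.016,"tz":-0.88,"rx":0,"ry":0,"rz":0,"hand":30},{"tx":0.01,"ty":-0.016,"tz":-0.92,"rx":0,"ry":0,"rz":0,"hand":30},{"tx":0.01,"ty":-0.016,"tz":-0.92,"rx":0,"ry":0,"rz":0,"hand":30}]'

```text
time_s: 17.57
eef_pos: [0.5939, 0.0737, 0.0564]
ee_rot: [1.0, -0.0, -0.002, 0.0]
ft_force: [0.1, -0.1, -4.4]
finger_gap: 0.508
finger_force: 63.4
```

>>> drive_tool --rows '[{"tx":0,"ty":0,"tz":-0.02,"rx":0,"ry":0,"rz":0,"hand":30},{"tx":0,"ty":0,"tz":-0.04,"rx":0,"ry":0,"rz":0,"hand":30},{"tx":0,"ty":0,"tz":-0.05,"rx":0,"ry":0,"rz":0,"hand":30},{"tx":0,"ty":0,"tz":-0.05,"rx":0,"ry":0,"rz":0,"hand":30},{"tx":0,"ty":0,"tz":-0.05,"rx":0,"ry":0,"rz":0,"hand":30}]'

```text
time_s: 17.98
eef_pos: [0.5954, 0.0733, 0.0511]
ee_rot: [1.0, -0.001, 0.0, -0.0]
ft_force: [0.8, -0.1, -5.6]
finger_gap: 0.506
finger_force: 63.4
```

>>> drive_tool --rows '[{"tx":0,"ty":0,"tz":-0.015,"rx":0,"ry":0,"rz":0,"hand":30},{"tx":0,"ty":0,"tz":-0.03,"rx":0,"ry":0,"rz":0,"hand":30},{"tx":0,"ty":0,"tz":-0.035,"rx":0,"ry":0,"rz":0,"hand":30},{"tx":0,"ty":0,"tz":-0.035,"rx":0,"ry":0,"rz":0,"hand":30},{"tx":0,"ty":0,"tz":-0.035,"rx":0,"ry":0,"rz":0,"hand":30}]'

```text
time_s: 18.4
eef_pos: [0.5957, 0.0735, 0.0464]
ee_rot: [1.0, -0.001, 0.001, -0.0]
ft_force: [-1.8, -0.3, 5.3]
finger_gap: 0.503
finger_force: 64.3
```

Seated. Release and lift, then go over the lid to its back with the fingers shut.

>>> drive_tool --rows '[{"tx":0,"ty":0,"tz":0,"rx":0,"ry":0,"rz":0,"hand":65},{"tx":0,"ty":0,"tz":0,"rx":0,"ry":0,"rz":0,"hand":65},{"tx":0,"ty":0,"tz":0,"rx":0,"ry":0,"rz":0,"hand":65},{"tx":0,"ty":0,"tz":0,"rx":0,"ry":0,"rz":0,"hand":65},{"tx":0,"ty":0,"tz":0.2,"rx":0,"ry":0,"rz":0,"hand":65},{"tx":0,"ty":0,"tz":0.4,"rx":0,"ry":0,"rz":0,"hand":65},{"tx":0,"ty":0,"tz":0.6,"rx":0,"ry":0,"rz":0,"hand":65},{"tx":0,"ty":0,"tz":0.8,"rx":0,"ry":0,"rz":0,"hand":65},{"tx":0,"ty":0,"tz":1,"rx":0,"ry":0,"rz":0,"hand":65},{"tx":0,"ty":0,"tz":1,"rx":0,"ry":0,"rz":0,"hand":65}]'

```text
time_s: 19.23
eef_pos: [0.5989, 0.0741, 0.202]
ee_rot: [1.0, -0.001, 0.005, -0.001]
ft_force: [1.7, 0.4, 0.4]
finger_gap: 0.762
finger_force: 0.0
```

>>> drive_tool --rows '[{"tx":0,"ty":-0.2,"tz":0.3,"rx":0,"ry":0,"rz":0,"hand":0},{"tx":0,"ty":-0.4,"tz":0.5,"rx":0,"ry":0,"rz":0,"hand":0},{"tx":0,"ty":-0.6,"tz":0.6,"rx":0,"ry":0,"rz":0,"hand":0},{"tx":0,"ty":-0.7,"tz":0.6,"rx":0,"ry":0,"rz":0,"hand":0},{"tx":0,"ty":-0.7,"tz":0.6,"rx":0,"ry":0,"rz":0,"hand":0},{"tx":0.25,"ty":-0.7,"tz":0.6,"rx":0,"ry":0,"rz":0,"hand":0},{"tx":0.5,"ty":-0.7,"tz":0.6,"rx":0,"ry":0,"rz":0,"hand":0},{"tx":0.75,"ty":-0.7,"tz":0.6,"rx":0,"ry":0,"rz":0,"hand":0},{"tx":1,"ty":-0.7,"tz":0.6,"rx":0,"ry":0,"rz":0,"hand":0},{"tx":1,"ty":-0.7,"tz":0.6,"rx":0,"ry":0,"rz":0,"hand":0}]'

```text
time_s: 20.07
eef_pos: [0.7496, -0.0299, 0.2809]
ee_rot: [1.0, -0.0, -0.001, -0.0]
ft_force: [-1.3, 0.3, -0.7]
finger_gap: -0.004
finger_force: 0.0
```

```bash
python3 - <<'E'
from m import *
a=snap('top');b=snap('scene');tubs(a)
P=cloud(a);Z=P[...,2]
m=(Z>.195)&(Z<.215)&(P[...,0]>.6)&(P[...,0]<.72)&(P[...,1]>.02)&(P[...,1]<.13); print('lid edge',m.sum(),np.median(P[m],0),P[m].max(0))
print(arm.read_state()['eef_pos'])
cv2.imwrite('pics/p2.png',cv2.resize(np.hstack([a['image'][140:280,250:430],b['image'][160:320,140:345]] if 0 else [a['image'][130:290,250:430],b['image'][150:310,140:320]])[...,::-1],None,fx=2.2,fy=2.2))
E
```

```text
white 1524 (np.float64(62.854330708661415), np.float64(207.1955380577428)) [0.6342 0.6738 0.0554]
white 163 (np.float64(140.19018404907976), np.float64(191.04294478527606)) [0.6642 0.4721 0.0634]
white 532 (np.float64(295.8890977443609), np.float64(216.94172932330827)) [0.5909 0.0763 0.0427]
cap 247 [184.5 156.8] 9.0 med [0.7525 0.361  0.0634] mid [0.7544 0.3611 0.0627]
cap 179 [555.  176.6] 14.9 med [ 0.6889 -0.5956  0.0679] mid [ 0.6838 -0.5985  0.0695]
cap 1459 [ 62. 210.] 32.2 med [0.6179 0.6792 0.0563] mid [0.6194 0.6786 0.0591]
cap 255 [141.1 190.7] 9.2 med [0.6664 0.4712 0.0632] mid [0.6669 0.4737 0.0623]
cap 709 [316.4 214.7] 50.4 med [0.6562 0.0452 0.0727] mid [0.5934 0.0264 0.0696]
cap 256 [296.5 215.1] 9.1 med [0.5944 0.0736 0.0684] mid [0.5945 0.0735 0.0648]
lid edge 193 [0.68771865 0.07279441 0.20431202] [0.69325612 0.12993843 0.21057135]
[ 0.74553459 -0.03057713  0.28259556]
```

View pics/p2.png

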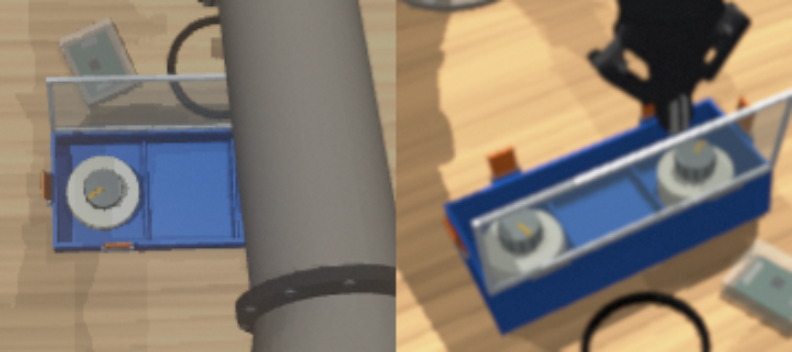

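Both tubs stand in their bays, left at crop (103,190) in the top view and both visible in the scene view. The lid edge is at x=0.688, z=0.205. I'm lowering behind the lid and sweeping it shut.

>>> drive_tool --rows '[{"tx":0.03,"ty":0,"tz":-0.25,"rx":0,"ry":0,"rz":0,"hand":0},{"tx":0.03,"ty":0,"tz":-0.5,"rx":0,"ry":0,"rz":0,"hand":0},{"tx":0.03,"ty":0,"tz":-0.65,"rx":0,"ry":0,"rz":0,"hand":0},{"tx":0.03,"ty":0,"tz":-0.65,"rx":0,"ry":0,"rz":0,"hand":0},{"tx":-0.1,"ty":0,"tz":-0.65,"rx":0,"ry":0,"rz":0,"hand":0},{"tx":-0.2,"ty":0,"tz":-0.65,"rx":0,"ry":0,"rz":0,"hand":0},{"tx":-0.3,"ty":0,"tz":-0.65,"rx":0,"ry":0,"rz":0,"hand":0},{"tx":-0.4,"ty":0,"tz":-0.65,"rx":0,"ry":0,"rz":0,"hand":0},{"tx":-0.5,"ty":0,"tz":-0.65,"rx":0,"ry":0,"rz":0,"hand":0},{"tx":-0.5,"ty":0,"tz":-0.65,"rx":0,"ry":0,"rz":0,"hand":0}]'

```text
time_s: 21.0
eef_pos: [0.6689, -0.0317, 0.1912]
ee_rot: [1.0, -0.001, 0.001, -0.0]
ft_force: [0.3, 0.6, 0.1]
finger_gap: -0.001
finger_force: 0.0
```

>>> drive_tool --rows '[{"tx":-0.1,"ty":0,"tz":-0.03,"rx":0,"ry":0,"rz":0,"hand":0},{"tx":-0.2,"ty":0,"tz":-0.07,"rx":0,"ry":0,"rz":0,"hand":0},{"tx":-0.33,"ty":0,"tz":-0.14,"rx":0,"ry":0,"rz":0,"hand":0},{"tx":-0.45,"ty":0,"tz":-0.23,"rx":0,"ry":0,"rz":0,"hand":0},{"tx":-0.55,"ty":0,"tz":-0.33,"rx":0,"ry":0,"rz":0,"hand":0},{"tx":-0.62,"ty":0,"tz":-0.43,"rx":0,"ry":0,"rz":0,"hand":0},{"tx":-0.62,"ty":0,"tz":-0.43,"rx":0,"ry":0,"rz":0,"hand":0}]'

```text
time_s: 21.58
eef_pos: [0.5747, -0.0317, 0.1226]
ee_rot: [1.0, -0.001, -0.002, 0.0]
ft_force: [-0.7, 0.9, -0.4]
finger_gap: -0.002
finger_force: 0.0
```

>>> drive_tool --rows '[{"tx":-0.04,"ty":0,"tz":-0.08,"rx":0,"ry":0,"rz":0,"hand":0},{"tx":-0.05,"ty":0,"tz":-0.16,"rx":0,"ry":0,"rz":0,"hand":0},{"tx":-0.05,"ty":0,"tz":-0.24,"rx":0,"ry":0,"rz":0,"hand":0},{"tx":-0.05,"ty":0,"tz":-0.3,"rx":0,"ry":0,"rz":0,"hand":0},{"tx":-0.05,"ty":0,"tz":-0.3,"rx":0,"ry":0,"rz":0,"hand":0}]'

```text
time_s: 22.0
eef_pos: [0.5696, -0.0316, 0.0773]
ee_rot: [1.0, -0.001, -0.001, 0.0]
ft_force: [-0.1, -0.1, -1.4]
finger_gap: 0.003
finger_force: 0.0
```

```bash
python3 - <<'E'
from m import *
b=snap('scene')
cv2.imwrite('pics/p3.png',cv2.resize(b['image'][130:330,130:360][...,::-1],None,fx=2.5,fy=2.5))
P=cloud(b);Z=P[...,2]
m=(Z>.15)&(abs(P[...,0]-.68)<.03)&(abs(P[...,1]+.03)<.16); print(m.sum())
print(arm.read_state()['eef_pos'],arm.read_state()['ft_force'])
E
```

```text
0
[ 0.56996067 -0.03158157  0.07798562] [ 1.19713528  0.17291213 -0.02858301]
```

View pics/p3.png

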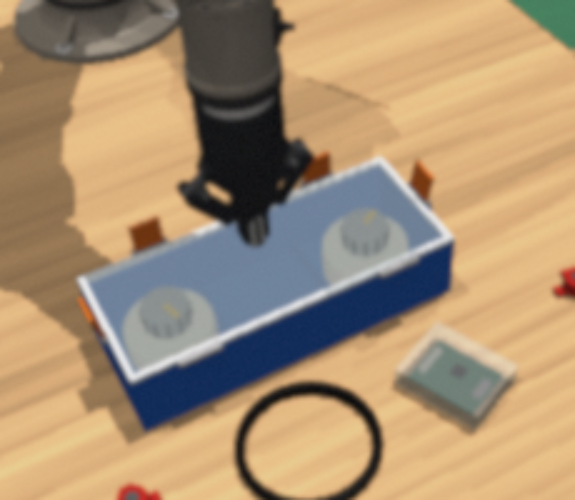

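The lid has come down: the rim lies on the case and the clips are still upright. I'm pressing a little further for contact.

>>> drive_tool --rows '[{"tx":0,"ty":0,"tz":-0.015,"rx":0,"ry":0,"rz":0,"hand":0},{"tx":0,"ty":0,"tz":-0.025,"rx":0,"ry":0,"rz":0,"hand":0},{"tx":0,"ty":0,"tz":-0.025,"rx":0,"ry":0,"rz":0,"hand":0},{"tx":0,"ty":0,"tz":-0.025,"rx":0,"ry":0,"rz":0,"hand":0}]'

```text
time_s: 22.38
eef_pos: [0.5707, -0.0316, 0.0761]
ee_rot: [1.0, -0.001, 0.001, -0.0]
ft_force: [-1.1, 1.1, 6.3]
finger_gap: 0.001
finger_force: 3.5
```

The contact height of 0.076 m is the closed lid's top. Next, clip 1: over and in front of it, then fold from the outside.

>>> drive_tool --rows '[{"tx":0,"ty":0,"tz":0.25,"rx":0,"ry":0,"rz":0,"hand":0},{"tx":0,"ty":0.1,"tz":0.5,"rx":0,"ry":0,"rz":0,"hand":0},{"tx":-0.2,"ty":0.3,"tz":0.6,"rx":0,"ry":0,"rz":0,"hand":0},{"tx":-0.4,"ty":0.5,"tz":0.6,"rx":0,"ry":0,"rz":0,"hand":0},{"tx":-0.6,"ty":0.605,"tz":0.6,"rx":0,"ry":0,"rz":0,"hand":0},{"tx":-0.6,"ty":0.605,"tz":0.5,"rx":0,"ry":0,"rz":0,"hand":0},{"tx":-0.6,"ty":0.605,"tz":0.3,"rx":0,"ry":0,"rz":0,"hand":0},{"tx":-0.6,"ty":0.605,"tz":0.15,"rx":0,"ry":0,"rz":0,"hand":0},{"tx":-0.6,"ty":0.605,"tz":0.15,"rx":0,"ry":0,"rz":0,"hand":0}]'

```text
time_s: 23.13
eef_pos: [0.4773, 0.0588, 0.0945]
ee_rot: [1.0, -0.001, -0.003, 0.001]
ft_force: [-0.3, -0.5, 0.2]
finger_gap: 0.003
finger_force: 0.0
```

>>> drive_tool --rows '[{"tx":0.1,"ty":0,"tz":0.01,"rx":0,"ry":0,"rz":0,"hand":0},{"tx":0.2,"ty":0,"tz":0.01,"rx":0,"ry":0,"rz":0,"hand":0},{"tx":0.3,"ty":0,"tz":0.01,"rx":0,"ry":0,"rz":0,"hand":0},{"tx":0.35,"ty":0,"tz":0.01,"rx":0,"ry":0,"rz":0,"hand":0},{"tx":0.42,"ty":0,"tz":-0.03,"rx":0,"ry":0,"rz":0,"hand":0},{"tx":0.44,"ty":0,"tz":-0.06,"rx":0,"ry":0,"rz":0,"hand":0},{"tx":0.44,"ty":0,"tz":-0.09,"rx":0,"ry":0,"rz":0,"hand":0},{"tx":0.44,"ty":0,"tz":-0.11,"rx":0,"ry":0,"rz":0,"hand":0},{"tx":0.44,"ty":0,"tz":-0.11,"rx":0,"ry":0,"rz":0,"hand":0},{"tx":0.44,"ty":0,"tz":-0.11,"rx":0,"ry":0,"rz":0,"hand":0}]'

```text
time_s: 23.97
eef_pos: [0.5461, 0.0591, 0.0811]
ee_rot: [1.0, -0.001, 0.001, -0.0]
ft_force: [2.3, -0.8, 3.1]
finger_gap: 0.003
finger_force: 1.7
```

Clip 1 is flat: contact at 0.081. On to clip 2.

>>> drive_tool --rows '[{"tx":0,"ty":0,"tz":0.2,"rx":0,"ry":0,"rz":0,"hand":0},{"tx":-0.05,"ty":0,"tz":0.4,"rx":0,"ry":0,"rz":0,"hand":0},{"tx":-0.2,"ty":-0.2,"tz":0.5,"rx":0,"ry":0,"rz":0,"hand":0},{"tx":-0.35,"ty":-0.4,"tz":0.5,"rx":0,"ry":0,"rz":0,"hand":0},{"tx":-0.44,"ty":-0.6,"tz":0.5,"rx":0,"ry":0,"rz":0,"hand":0},{"tx":-0.44,"ty":-0.8,"tz":0.5,"rx":0,"ry":0,"rz":0,"hand":0},{"tx":-0.44,"ty":-1,"tz":0.5,"rx":0,"ry":0,"rz":0,"hand":0},{"tx":-0.44,"ty":-1,"tz":0.5,"rx":0,"ry":0,"rz":0,"hand":0}]'

```text
time_s: 24.63
eef_pos: [0.4779, -0.0972, 0.1556]
ee_rot: [1.0, -0.005, -0.0, 0.001]
ft_force: [0.5, -0.9, -0.4]
finger_gap: -0.003
finger_force: 0.0
```

>>> drive_tool --rows '[{"tx":0,"ty":-0.15,"tz":-0.1,"rx":0,"ry":0,"rz":0,"hand":0},{"tx":0,"ty":-0.2,"tz":-0.25,"rx":0,"ry":0,"rz":0,"hand":0},{"tx":0,"ty":-0.2,"tz":-0.38,"rx":0,"ry":0,"rz":0,"hand":0},{"tx":0,"ty":-0.2,"tz":-0.38,"rx":0,"ry":0,"rz":0,"hand":0},{"tx":0,"ty":-0.2,"tz":-0.38,"rx":0,"ry":0,"rz":0,"hand":0}]'

```text
time_s: 25.05
eef_pos: [0.4784, -0.1203, 0.0979]
ee_rot: [1.0, -0.001, -0.002, -0.0]
ft_force: [-0.2, 0.0, 0.8]
finger_gap: -0.003
finger_force: 0.0
```

>>> drive_tool --rows '[{"tx":0.1,"ty":0,"tz":0,"rx":0,"ry":0,"rz":0,"hand":0},{"tx":0.2,"ty":0,"tz":0,"rx":0,"ry":0,"rz":0,"hand":0},{"tx":0.3,"ty":0,"tz":0,"rx":0,"ry":0,"rz":0,"hand":0},{"tx":0.35,"ty":0,"tz":0,"rx":0,"ry":0,"rz":0,"hand":0},{"tx":0.42,"ty":0,"tz":-0.04,"rx":0,"ry":0,"rz":0,"hand":0},{"tx":0.44,"ty":0,"tz":-0.07,"rx":0,"ry":0,"rz":0,"hand":0},{"tx":0.44,"ty":0,"tz":-0.1,"rx":0,"ry":0,"rz":0,"hand":0},{"tx":0.44,"ty":0,"tz":-0.13,"rx":0,"ry":0,"rz":0,"hand":0},{"tx":0.44,"ty":0,"tz":-0.13,"rx":0,"ry":0,"rz":0,"hand":0},{"tx":0.44,"ty":0,"tz":-0.13,"rx":0,"ry":0,"rz":0,"hand":0}]'

```text
time_s: 25.88
eef_pos: [0.5466, -0.1207, 0.0809]
ee_rot: [1.0, -0.001, 0.001, -0.0]
ft_force: [-2.1, 1.5, 16.1]
finger_gap: -0.001
finger_force: 7.8
```

>>> drive_tool --rows '[{"tx":0,"ty":0,"tz":0.2,"rx":0,"ry":0,"rz":0,"hand":0},{"tx":0.1,"ty":0,"tz":0.4,"rx":0,"ry":0,"rz":0,"hand":0},{"tx":0.2,"ty":-0.2,"tz":0.5,"rx":0,"ry":0,"rz":0,"hand":0},{"tx":0.315,"ty":-0.4,"tz":0.5,"rx":0,"ry":0,"rz":0,"hand":0},{"tx":0.315,"ty":-0.6,"tz":0.5,"rx":0,"ry":0,"rz":0,"hand":0},{"tx":0.315,"ty":-0.83,"tz":0.5,"rx":0,"ry":0,"rz":0,"hand":0},{"tx":0.315,"ty":-0.85,"tz":0.3,"rx":0,"ry":0,"rz":0,"hand":0},{"tx":0.315,"ty":-0.85,"tz":0.13,"rx":0,"ry":0,"rz":0,"hand":0},{"tx":0.315,"ty":-0.85,"tz":0.13,"rx":0,"ry":0,"rz":0,"hand":0},{"tx":0.315,"ty":-0.85,"tz":0.13,"rx":0,"ry":0,"rz":0,"hand":0}]'

```text
time_s: 26.72
eef_pos: [0.5912, -0.2477, 0.0971]
ee_rot: [1.0, -0.001, -0.002, -0.001]
ft_force: [-0.4, 0.3, 0.2]
finger_gap: -0.002
finger_force: 0.0
```

>>> drive_tool --rows '[{"tx":0,"ty":0.1,"tz":0,"rx":0,"ry":0,"rz":0,"hand":0},{"tx":0,"ty":0.2,"tz":0,"rx":0,"ry":0,"rz":0,"hand":0},{"tx":0,"ty":0.3,"tz":0,"rx":0,"ry":0,"rz":0,"hand":0},{"tx":0,"ty":0.38,"tz":0,"rx":0,"ry":0,"rz":0,"hand":0},{"tx":0,"ty":0.45,"tz":-0.04,"rx":0,"ry":0,"rz":0,"hand":0},{"tx":0,"ty":0.48,"tz":-0.07,"rx":0,"ry":0,"rz":0,"hand":0},{"tx":0,"ty":0.48,"tz":-0.1,"rx":0,"ry":0,"rz":0,"hand":0},{"tx":0,"ty":0.48,"tz":-0.12,"rx":0,"ry":0,"rz":0,"hand":0},{"tx":0,"ty":0.48,"tz":-0.12,"rx":0,"ry":0,"rz":0,"hand":0},{"tx":0,"ty":0.48,"tz":-0.12,"rx":0,"ry":0,"rz":0,"hand":0}]'

```text
time_s: 27.55
eef_pos: [0.5931, -0.1749, 0.081]
ee_rot: [1.0, -0.001, -0.0, -0.001]
ft_force: [-1.5, 5.7, 7.9]
finger_gap: 0.005
finger_force: 4.5
```

Clip 4 is flat too. On to clip 3.

>>> drive_tool --rows '[{"tx":0,"ty":0,"tz":0.25,"rx":0,"ry":0,"rz":0,"hand":0},{"tx":0,"ty":0.1,"tz":0.5,"rx":0,"ry":0,"rz":0,"hand":0},{"tx":0,"ty":0.4,"tz":0.6,"rx":0,"ry":0,"rz":0,"hand":0},{"tx":0,"ty":0.7,"tz":0.6,"rx":0,"ry":0,"rz":0,"hand":0},{"tx":0,"ty":1,"tz":0.6,"rx":0,"ry":0,"rz":0,"hand":0}]'

```text
time_s: 27.97
eef_pos: [0.5936, -0.0387, 0.1719]
ee_rot: [1.0, -0.003, 0.001, 0.0]
ft_force: [0.5, -0.2, 0.4]
finger_gap: -0.005
finger_force: 0.0
```

>>> drive_tool --rows '[{"tx":0,"ty":0.25,"tz":0,"rx":0,"ry":0,"rz":0,"hand":0},{"tx":0,"ty":0.5,"tz":0,"rx":0,"ry":0,"rz":0,"hand":0},{"tx":0,"ty":0.75,"tz":0,"rx":0,"ry":0,"rz":0,"hand":0},{"tx":0,"ty":1,"tz":0,"rx":0,"ry":0,"rz":0,"hand":0},{"tx":0,"ty":1,"tz":0,"rx":0,"ry":0,"rz":0,"hand":0}]'

```text
time_s: 28.38
eef_pos: [0.5919, 0.1213, 0.17]
ee_rot: [1.0, 0.004, -0.0, -0.003]
ft_force: [-1.0, 0.5, -0.0]
finger_gap: 0.001
finger_force: 0.0
```

>>> drive_tool --rows '[{"tx":0,"ty":0.25,"tz":0,"rx":0,"ry":0,"rz":0,"hand":0},{"tx":0,"ty":0.42,"tz":0,"rx":0,"ry":0,"rz":0,"hand":0},{"tx":0,"ty":0.42,"tz":-0.1,"rx":0,"ry":0,"rz":0,"hand":0},{"tx":0,"ty":0.42,"tz":-0.3,"rx":0,"ry":0,"rz":0,"hand":0},{"tx":0,"ty":0.42,"tz":-0.47,"rx":0,"ry":0,"rz":0,"hand":0},{"tx":0,"ty":0.42,"tz":-0.47,"rx":0,"ry":0,"rz":0,"hand":0},{"tx":0,"ty":0.42,"tz":-0.47,"rx":0,"ry":0,"rz":0,"hand":0}]'

```text
time_s: 28.97
eef_pos: [0.592, 0.1731, 0.0987]
ee_rot: [1.0, -0.002, -0.002, 0.001]
ft_force: [-0.5, -0.3, 0.9]
finger_gap: -0.001
finger_force: 0.0
```

>>> drive_tool --rows '[{"tx":0,"ty":-0.1,"tz":0,"rx":0,"ry":0,"rz":0,"hand":0},{"tx":0,"ty":-0.2,"tz":0,"rx":0,"ry":0,"rz":0,"hand":0},{"tx":0,"ty":-0.3,"tz":0,"rx":0,"ry":0,"rz":0,"hand":0},{"tx":0,"ty":-0.36,"tz":-0.04,"rx":0,"ry":0,"rz":0,"hand":0},{"tx":0,"ty":-0.4,"tz":-0.07,"rx":0,"ry":0,"rz":0,"hand":0},{"tx":0,"ty":-0.4,"tz":-0.1,"rx":0,"ry":0,"rz":0,"hand":0},{"tx":0,"ty":-0.4,"tz":-0.13,"rx":0,"ry":0,"rz":0,"hand":0},{"tx":0,"ty":-0.4,"tz":-0.13,"rx":0,"ry":0,"rz":0,"hand":0},{"tx":0,"ty":-0.4,"tz":-0.13,"rx":0,"ry":0,"rz":0,"hand":0}]'

```text
time_s: 29.72
eef_pos: [0.5932, 0.113, 0.081]
ee_rot: [1.0, -0.001, -0.0, 0.001]
ft_force: [-0.4, -6.0, 8.4]
finger_gap: 0.002
finger_force: 4.5
```

>>> drive_tool --rows '[{"tx":0,"ty":0,"tz":0.25,"rx":0,"ry":0,"rz":0,"hand":0},{"tx":0,"ty":0,"tz":0.5,"rx":0,"ry":0,"rz":0,"hand":0},{"tx":0,"ty":0.25,"tz":0.75,"rx":0,"ry":0,"rz":0,"hand":0},{"tx":0,"ty":0.5,"tz":1,"rx":0,"ry":0,"rz":0,"hand":0},{"tx":0,"ty":0.8,"tz":1,"rx":0,"ry":0,"rz":0,"hand":0},{"tx":0,"ty":1,"tz":1,"rx":0,"ry":0,"rz":0,"hand":0},{"tx":0,"ty":1,"tz":1,"rx":0,"ry":0,"rz":0,"hand":0},{"tx":0,"ty":1,"tz":1,"rx":0,"ry":0,"rz":0,"hand":0}]'

```text
time_s: 30.38
eef_pos: [0.591, 0.2713, 0.2302]
ee_rot: [1.0, 0.003, -0.0, -0.001]
ft_force: [0.6, -0.3, 0.2]
finger_gap: 0.006
finger_force: 0.0
```

```bash
python3 - <<'E'
from m import *
a=snap('top');b=snap('scene')
cv2.imwrite('pics/p4.png',cv2.resize(np.hstack([a['image'][130:290,250:430],b['image'][150:310,140:320]])[...,::-1],None,fx=2.2,fy=2.2))
for s in(a,b):
    P=cloud(s);hsv=cv2.cvtColor(s['image'],cv2.COLOR_RGB2HSV)
    l,n=ni.label(cv2.inRange(hsv,(5,120,80),(16,255,255)))
    for i in range(1,n+1):
        m=l==i;p=np.median(P[m],0)
        if m.sum()>15 and .05<p[2]<.14: print(m.sum(),p.round(3),P[m].max(0).round(3))
E
```

```text
120 [ 0.596 -0.179  0.082] [ 0.609 -0.166  0.088]
121 [0.593 0.12  0.082] [0.606 0.133 1.295]
125 [ 0.541 -0.12   0.082] [ 0.554 -0.106  0.087]
122 [0.54  0.059 0.082] [0.552 0.097 1.295]
92 [0.542 0.057 0.08 ] [0.557 0.072 0.084]
94 [0.596 0.119 0.08 ] [0.609 0.133 0.084]
118 [ 0.543 -0.122  0.08 ] [ 0.558 -0.108  0.083]
134 [ 0.598 -0.181  0.08 ] [ 0.613 -0.167  0.082]
```

View pics/p4.png

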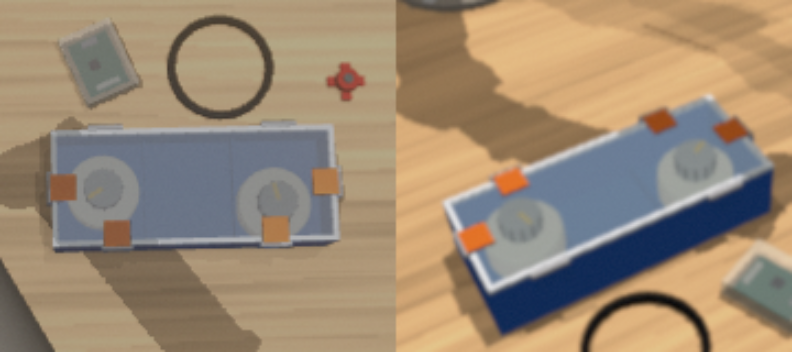

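All four clips are flat at z≈0.08 and the lid is closed, with both tubs upright under it. The right one has moved a bit forward, about 17 mm, which is within the 40 mm limit. Handing in.

```bash
python3 -c "
from bench import arm
print(arm.close_job())"
```

```text
the job is handed in; nothing more can be done
None
```

I handed the job in, but the hand-in gave no verdict: both white tubs stand in the outer bays (right one's loose cap tightened first), the lid is closed and all four clips are flat.

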